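# Load the wheel-socket tube and click its keeper shut

## Robot

A 6-joint arm with a two-finger parallel gripper is mounted at the origin on the work surface. World frame = base frame: x ahead of the robot, y to its left, z up, the work surface at z = 0. Lengths are in mm, angles in rad, forces in N, time in s.
With the tool pointing down it reaches from about 300 to 775 mm from the base axis. Payload 14.6 kg.
Tool frame: the origin (TCP) lies between the finger pads; the fingertips stand 8 mm ahead of it and the grasp point (between the pads) lies 11 mm behind it; z points along the fingers, y is the direction in which the jaws open and shut (so a half turn about z gives the same grasp; the last joint's range is limited). The gripper opens to 94 mm and grips with 3 to 60 N. Pads are 16 mm wide; open, the fingers measure 119 mm over their backs; the gripper's body (75 mm by 177 mm) begins 78 mm behind the grasp point.
Start: joints at [-1.412, 0.3, 1.521, -0, 1.321, -0.067], TCP at [123.131, -536.03, 213.446] pointing down, gripper open.
Joint ranges: [-3.03, 3.03], [-0.79, 2.21], [0.23, 2.52], [-1.04, 4.18], [0, 3.07], [-2.55, 2.55]. Speed limits (rad/s): [2.22, 2.22, 2.57, 3.14, 3.14, 3.14].

## Interface

Orientations are given as [roll, pitch, yaw] about the fixed x, y, z axes, in that order (R = Rz(yaw) Ry(pitch) Rx(roll)).
In Python, from cell import manip, cams, models gives the robot as it stands. The module is installed in compiled form; this text tells all that it offers.
- The arm moves only by the shell command python3 -m pendant 'ROWS' [OPENING] [FORCE]. ROWS is JSON, a list that holds one entry, the list of rows, each a list of 4 numbers: the shift along the tool's x, y, z in cm, then the turn about the tool's z in rad. In form: [[[x, y, z, roll], ...]]. A call has 1 to 5 rows; each row is the pose to reach, as a shift and turn from the pose commanded when the call began, along the tool's axes at that moment; what a row does not reach only later rows make up. A row lasts 1/10 s, in which the tool goes at most 50 mm and 8.59 degrees, less where a joint would pass 70% of its speed; a pose out of reach is approached as far as the arm can. A call with a gripper value outside its range is refused whole. OPENING is the opening, from -1 (shut) to 1 (fully open), so that 0 is half open, set as the call begins (- or left out, the last holds). The fingers move at their own pace and stop on an object; FORCE is the grip in N (left out, the last holds). Time passes only in rows, so rows that repeat a pose let the fingers close. It gives the time, the measured TCP pose, the force and the opening at its end, in the units of the state.
- manip.read_state(): the state, without advancing time (a new reading comes with each control period).
- cams.camera(name): name is "scene" or "top" or "wrist"; returns a dict with "frame" (400x640x3 uint8, red, green, blue), "K" (3x3 intrinsics, pixels), "pose" (4x4, takes a point from camera to world coordinates). Camera axes: x right, y down, z forward; pixel columns grow to the right and rows downward; lengths in mm; the calibration is good to about 2 mm. A picture is of the moment at which its call begins. There is no depth.
- manip.sign_off(): hands the job in, once; it reports no verdict.
Trained networks look in the newest picture that a camera, given by its name, has taken for a name from the list of things; names that differ only in an ending like _2 or _b are one class to them, and where a whole thing is asked for, a point or a joint stands for the part that bears it (a point fixed in the world has none). Each returns a list of dicts, best first, with "score" (0 to 1); they miss things now and then, are a little off and sometimes report something else, mostly with a low value. They report only what shows in the picture. A call takes as long as a camera call. They do not tell look-alikes from the thing itself.
- models.regions_of(camera, name): "pixels" (400x640 bool, what is visible of it) and "point" ([column, row] in pixels, amid what is visible of it).
The state is a dict: "clock": time; "joints": joint angles; "qd": joint speeds; "effort": joint torques, N m; "eef_pos": TCP position; "eef_rot": TCP orientation; "wrist_force": force on the tool from outside, world axes, zero at the start; "moment": the same for the moment, N m; "finger_gap": finger opening in mm.
Only numpy, scipy, OpenCV 4.12 (cv2) and the standard library are available. Lean on these libraries where they do the work, as an engineer would, in place of code of your own. Each camera call takes 0.05 s, during which the arm holds its last target.

## Task

Put the three colour-sleeved wheel sockets away in the blue storage tube, lying end to end: blue first, then yellow, then red, each pushing the ones before it deeper, until all are fully home against the closed end. Then turn the black knob clockwise until the red keeper blade stands across the tube's mouth and the sprung pawl has dropped in behind the yellow ratchet tooth, and let go. Leave the black-sleeved socket and the other things on the bench where they are.

Things in the scene. Friction and masses are not known exactly. Their poses are not given: they have to be found in the camera images.
- loader: Blue storage tube, fixed, level, on a 60 mm wide, 10 mm high dark base. Origin on the bench straight below the open mouth; x runs along the tube from mouth to closed end, z up. Bore axis 50 mm above the bench, bore 40 mm, wall 3 mm, outer top at 73 mm, 11 mm sight slot along the top. Pushing sockets in takes under 5 N until the stack meets the closed end.
- mouth (a point): Centre of the tube's open mouth, 50 mm above the bench, loader axes. When all three are home the last socket's rear end still stands 6 mm out of the mouth (loader x = -6 mm), so pushing fingers need never enter the tube.
- tube_end (a point): Centre of the inside of the closed end, 234 mm past the mouth. Sockets home lie with their centres 40, 120 and 200 mm short of this point.
- trough (a point): Where a socket's centre is when laid in the open trough ahead of the mouth: 58 mm before the mouth, 47 mm above the bench, loader axes. The trough (three bottom staves, 32 mm wide, edges 36 mm above the bench) runs from 108 mm before the mouth into the tube; a socket laid in it along the loader's x centres itself and slides straight in. Beside it only the base, 10 mm high.
- socket_blue: Wheel socket, a cylinder 34 mm in diameter and 80 mm long with a blue sleeve and bright steel ends, 0.15 to 0.31 kg. Origin at its centre, x along its axis; either end may go first. Starts lying in one of the tray's four places.
- socket_yellow: The same with a yellow sleeve.
- socket_red: The same with a red sleeve.
- socket_black: The same with a black sleeve; not wanted, it stays in the tray.
- tray: Fixed grey tray 130 x 280 mm, 8 mm thick, origin at the centre of its underside. Four places at y = -99, -33, 33, 99 mm, each with two low black rails along the tray's x (tops 18 mm above the bench, outer faces 30 mm apart); a socket lies on them along x, its axis 32 mm above the bench. End lips at x = +-62 mm are 16 mm high.
- keeper (a joint): Turn of the keeper (knob, 15-tooth ratchet wheel and arm with red blade in one piece), rad, grows clockwise seen from above. Starts near 0, blade clear of the trough. The pawl catches at 0.42, 0.84 and, at the yellow tooth, 1.26 (turn about 0.04 further for it to drop), and stops it turning back. Past about 1.36 the blade meets the last socket. Takes about 0.15 N m; stays where left.
- knob_grip (a point): Grip point on the upright keeper axis, 90 mm above the bench. The knob is a black bar 44 x 12 mm, from 74 to 100 mm above the bench, over the flat wheel of 35 mm radius. Seen from above its long direction is 1.257 rad counter-clockwise of this point's x axis; this x axis is the loader's x axis at joint 0 and turns clockwise with the joint.
- pawl (a joint): Lift of the small red pawl that a spring presses on the ratchet wheel's rim, rad: about 0 when dropped in behind a tooth, up to about 0.2 on a tooth's crest. It moves by itself.
- wrench: Steel wrench 200 mm lying on the bench; leave.
- mug: White mug 92 mm high, 80 mm across; leave.
- paint_can: Green can 90 mm high, 66 mm across; leave.
- wedge_box: Cardboard box 100 x 70 x 45 mm; leave.
- tyre_gauge: Round black dial gauge 68 mm across with a brass stem; leave.
- oil_filter_ring: Dark steel ring 90 mm across, 20 mm high; leave.
- yellow_stop (a point): Centre of the blade when the keeper is caught at the yellow tooth: 18 mm before the mouth on the bore axis. The blade (8 mm thick, 20 mm high) then stands square across the mouth, its inner face 8 mm behind a socket that is home. It swings in from the loader's -y side.
Things that resemble listed ones, but are neither listed nor needed, are in the scene too. Leave any turquoise look-alike of the socket_yellow alone. What is shaped like the socket_red but white is not meant.

How it is judged (in metres and radians):
On the way, in this order (a step that is already met when the one before it is completed fails the run):
1. the blue socket alone has gone at least halfway into the tube's mouth (x of socket_blue in the frame of loader above 0 m and angle between the x axis of socket_blue and the x axis of loader, either way round below 0.12 rad and x of each of socket_yellow, socket_red in the frame of loader below -0.02 m and z of socket_blue in the frame of loader below 0.056 m and y of socket_blue in the frame of loader between -0.008 and 0.008 m), for 0.2 s.
2. the yellow socket has gone at least halfway in behind it and pushed it deeper (x of socket_yellow in the frame of loader above 0 m and angle between the x axis of socket_yellow and the x axis of loader, either way round below 0.12 rad and x of socket_blue in the frame of loader above 0.075 m and x of socket_red in the frame of loader below -0.02 m and z of socket_yellow in the frame of loader below 0.056 m and y of socket_yellow in the frame of loader between -0.008 and 0.008 m), for 0.2 s.
3. the red socket has gone in last and all three are home (x of socket_red in the frame of loader above 0.025 m and x of socket_yellow in the frame of loader above 0.105 m and x of socket_blue in the frame of loader above 0.185 m and z of socket_red in the frame of loader below 0.056 m and y of socket_red in the frame of loader between -0.008 and 0.008 m), for 0.2 s.
4. the keeper is turned until the pawl has caught behind the yellow tooth (value of joint keeper above 1.2 rad and value of joint pawl below 0.1 rad), for 0.2 s.
At the end, for the whole second after the job is handed in: Blue, yellow, red lie in the tube in that order from the closed end, each within 10 mm of fully home and in line (7 degrees), at rest; the keeper is past 1.2 rad with the pawl dropped (below 0.1 rad); black socket and other loose things moved by at most 30 mm (all of step 4 and x of socket_blue in the frame of loader between 0.184 and 0.2 m and x of socket_yellow in the frame of loader between 0.104 and 0.12 m and x of socket_red in the frame of loader between 0.024 and 0.04 m and angle between the x axis of each of socket_blue, socket_yellow, socket_red and the x axis of loader, either way round below 0.12 rad and z of each of socket_blue, socket_yellow, socket_red in the frame of loader below 0.056 m and velocity of joint keeper below 0.05 rad/s and linear speed of socket_red below 0.02 m/s); the robot touches nothing.
It fails at once if the black socket is moved more than 30 mm (distance of socket_black from where it was at the start of the episode above 0.03 m).
It fails at once if another loose thing on the bench is moved more than 30 mm (distance of any of wrench, mug, paint_can, wedge_box, tyre_gauge, oil_filter_ring from where it was at the start of the episode above 0.03 m).
It also fails if it takes over 72 s, if anything falls off the work surface, if the arm or the gripper's body presses on something with over 40 N, if the wrist force passes 120 N, or if a joint passes its speed limit or range.

## Working session

There is one attempt and no reset: what is moved stays moved. The work goes in short steps, Python scripts to look and compute and a shell command to move; the robot and the scene stay as the last step left them, time stands still between calls to the robot, and variables do not carry over. Pictures are saved under pics/ and viewed, and the job is handed in when it is done.

```bash
mkdir -p pics; ls; python3 - <<'E'
from cell import manip,cams,models
import cv2
for n in ["scene","top","wrist"]:
    c=cams.camera(n); cv2.imwrite(f"pics/{n}0.png",c["frame"][:,:,::-1]); print(n,c["K"].tolist(),c["pose"].round(3).tolist())
s=manip.read_state(); print({k:(v if not hasattr(v,'round') else v.round(3)) for k,v in s.items()})
E
```

```text
pics
scene [[447.1536027877248, 0.0, 328.1698646825208], [0.0, 447.1536027877248, 205.05326468083513], [0.0, 0.0, 1.0]] [[0.818, 0.312, -0.483, 1105.787], [0.575, -0.454, 0.68, -796.838], [-0.007, -0.834, -0.551, 742.1], [0.0, 0.0, 0.0, 1.0]]
top [[390.0057462595802, 0.0, 326.73853880162096], [0.0, 390.0057462595802, 197.05789604050426], [0.0, 0.0, 1.0]] [[0.015, -0.991, 0.13, 431.689], [-1.0, -0.012, 0.023, -26.959], [-0.021, -0.13, -0.991, 923.641], [0.0, 0.0, 0.0, 1.0]]
wrist [[292.0276287158676, 0.0, 316.37968033379923], [0.0, 292.0276287158676, 201.25914541191796], [0.0, 0.0, 1.0]] [[0.224, -0.944, -0.241, 193.479], [-0.975, -0.217, -0.055, -521.095], [-0.0, 0.247, -0.969, 384.66], [0.0, 0.0, 0.0, 1.0]]
{'clock': 0.15, 'joints': array([-1.412,  0.3  ,  1.521,  0.   ,  1.321, -0.067]), 'qd': array([-0.   , -0.004, -0.002, -0.001,  0.001, -0.   ]), 'effort': array([ 1.0000e-03, -5.3196e+01, -3.5282e+01,  7.1000e-02,  2.4000e-02,
       -0.0000e+00]), 'eef_pos': array([ 123.107, -535.868,  213.026]), 'eef_rot': array([-3.141, -0.   ,  0.226]), 'wrist_force': array([ 0.469, -0.143, -1.152]), 'moment': array([-0.02 , -0.02 , -0.021]), 'finger_gap': 93.90959333846355}
```

View pics/top0.png

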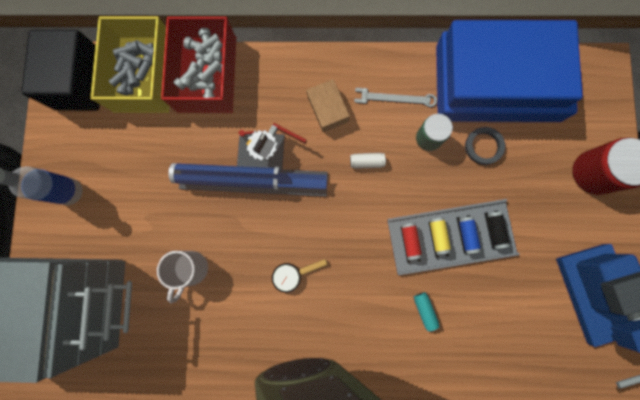

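View pics/scene0.png

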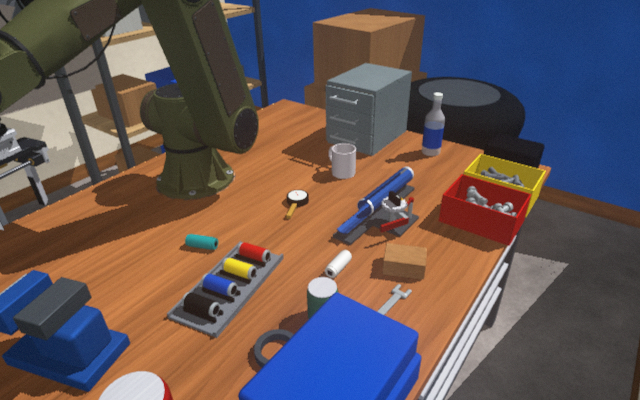

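View pics/wrist0.png

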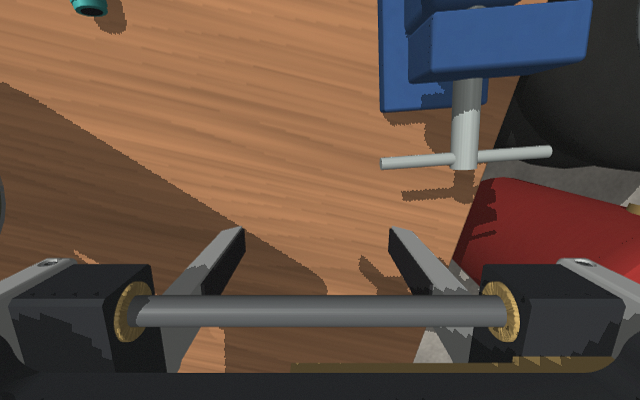

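```bash
cat > h.py <<'E'
import numpy as np, cv2
from cell import manip,cams,models
def ray(c,u,v):
    d=c["pose"][:3,:3]@np.linalg.inv(c["K"])@np.array([u,v,1.]); return c["pose"][:3,3],d
def onz(c,u,v,z):
    o,d=ray(c,u,v); return (o+d*(z-o[2])/d[2])
def proj(c,p):
    q=c["pose"][:3,:3].T@(np.asarray(p,float)-c["pose"][:3,3]); q=c["K"]@q; return q[:2]/q[2]
def pca(m):
    ys,xs=np.nonzero(m); P=np.c_[xs,ys].astype(float); c=P.mean(0); w,V=np.linalg.eigh(np.cov((P-c).T)); return c,V[:,1],np.sqrt(w)
E
python3 - <<'E'
from h import *
for cam in ["top","scene"]:
    c=cams.camera(cam)
    for n,z in [("socket_blue",32),("socket_yellow",32),("socket_red",32),("socket_black",32),("tray",8),("loader",50),("keeper",80),("knob_grip",100),("mug",46),("wrench",5),("paint_can",45),("wedge_box",22),("tyre_gauge",10),("oil_filter_ring",10)]:
        for r in models.regions_of(cam,n)[:3]:
            m=r["pixels"]
            if m.sum()<5: continue
            ce,ax,sd=pca(m)
            a=onz(c,*(ce+ax*10),z)-onz(c,*(ce-ax*10),z)
            print(cam,n,round(r["score"],2),m.sum(),ce.round(1),onz(c,*ce,z).round(1)[:2],"ang",np.arctan2(a[1],a[0]).round(3),sd.round(1))
E
```

```text
top socket_blue 0.96 547 [469.1 235.1] [ 465.8 -329.1] ang -2.957 [ 4.4 10.4]
top socket_yellow 0.89 572 [425.6 311.5] [ 296.2 -228.4] ang -2.712 [ 4.2 11.2]
top socket_yellow 0.67 529 [439.6 235.8] [ 463.2 -262.8] ang -2.959 [4.3 9.9]
top socket_red 0.76 488 [367.1 160.6] [635.5 -98.9] ang 1.617 [4.1 9.9]
top socket_red 0.7 565 [411.  241.5] [ 449.6 -198.2] ang -2.955 [ 4.5 10.2]
top tray 0.7 4732 [449.8 237.8] [ 459.7 -292.7] ang 1.759 [18.8 35.6]
top keeper 0.87 910 [267.4 142.4] [663.6 127. ] ang 1.945 [ 7.7 14.2]
top keeper 0.35 5820 [252.9 169.6] [601.7 157.1] ang 1.615 [17.4 38.7]
top keeper 0.22 801 [483.6 146.1] [ 659.6 -350.8] ang 1.9 [11.2 11.9]
top knob_grip 0.97 922 [267.7 142.4] [658.2 122.7] ang 1.957 [ 7.6 14.3]
top mug 0.71 1615 [181.1 271.2] [375.9 316.2] ang 2.168 [10.5 13.1]
top wrench 0.78 688 [393.5  98.2] [ 798.3 -165.4] ang 1.494 [ 3.3 25.2]
top paint_can 0.59 664 [392.7  98. ] [ 782.6 -157.6] ang 1.496 [ 3.1 24.4]
top paint_can 0.57 994 [433.4 132.3] [ 700.6 -250.6] ang 2.451 [ 7.6 10.5]
top paint_can 0.47 5986 [253.2 169.6] [608.7 163.9] ang 1.616 [17.7 38.9
[... 1224 characters left out ...]
3.5 10.1]
scene keeper 0.58 654 [394.8 211.2] [686.4  95. ] ang -1.108 [ 6.6 10.7]
scene knob_grip 0.88 650 [394.4 211.6] [699.  66.] ang -1.103 [ 6.6 10.9]
scene mug 0.91 827 [343.  160.6] [381.9 309.2] ang -0.93 [7.1 9.5]
scene paint_can 0.86 749 [319.3 293.5] [ 679.7 -233.3] ang -1.385 [ 6.3 10.2]
scene wedge_box 0.63 1322 [404.7 261.2] [772.5  -6.2] ang -2.786 [ 9.1 12. ]
scene tyre_gauge 0.67 429 [296.2 201.1] [372.2  69.6] ang -1.285 [5.1 7.9]
scene oil_filter_ring 0.82 585 [268.7 344.1] [ 658.2 -378.8] ang -1.554 [ 6.  13.1]
scene oil_filter_ring 0.75 811 [343.3 160.8] [346.4 365.4] ang -0.946 [7.  9.5]
scene oil_filter_ring 0.46 3248 [225. 295.] [ 484.2 -331.6] ang -1.571 [14.8 32.3]
```

```bash
python3 - <<'E'
from h import *
c=cams.camera("top"); f=c["frame"][:,:,::-1]
cv2.imwrite("pics/z1.png",cv2.resize(f[110:210,150:350],None,fx=4,fy=4,interpolation=cv2.INTER_CUBIC))
cv2.imwrite("pics/z2.png",cv2.resize(f[190:290,370:530],None,fx=5,fy=5,interpolation=cv2.INTER_CUBIC))
E
```

```text
(no output)
```

View pics/z1.png

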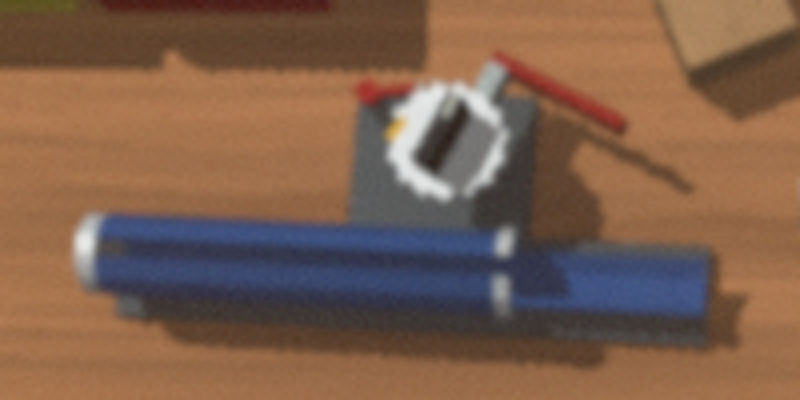

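View pics/z2.png

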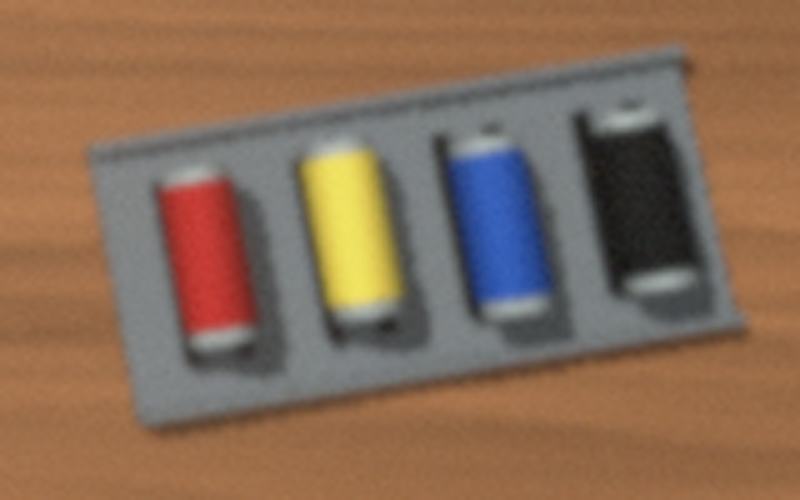

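```bash
python3 -m pendant '[[[5,-1.6,0,0.0],[10,-3.3,0,0.0],[15,-4.9,0,0.04],[20,-6.5,0,0.04],[24,-8,0,0.04]]]' 0.1 40; python3 -m pendant '[[[4.8,-1.7,0,0],[9.6,-3.4,0,0],[14.2,-4.5,0,0],[14.2,-4.5,0,0],[14.2,-4.5,0,0]]]'
python3 - <<'E'
from h import *
c=cams.camera("wrist"); cv2.imwrite("pics/w1.png",c["frame"][:,:,::-1]); s=manip.read_state(); print(s["eef_pos"],s["eef_rot"],s["clock"],c["pose"].round(3).tolist(),s["joints"])
for n,z in [("socket_blue",32),("socket_yellow",32),("socket_red",32),("socket_black",32),("tray",8)]:
    for r in models.regions_of("wrist",n)[:3]:
            m=r["pixels"]
            if m.sum()<5: continue
            ce,ax,sd=pca(m)
            a=onz(c,*(ce+ax*10),z)-onz(c,*(ce-ax*10),z)
            print(n,round(r["score"],2),m.sum(),ce.round(1),onz(c,*ce,z).round(1)[:2],"ang",np.arctan2(a[1],a[0]).round(3),sd.round(1))
E
```

```text
clock: 2.2
eef_pos: [338.1, -404.7, 213.6]
eef_rot: [3.141, -0.0, 0.186]
wrist_force: [-0.2, -1.0, 0.5]
finger_gap: 57.8
clock: 2.7
eef_pos: [468.2, -335.0, 213.0]
eef_rot: [-3.141, 0.001, 0.188]
wrist_force: [-0.6, 0.1, 0.5]
finger_gap: 51.8
[ 467.46890085 -335.61358567  213.21439946] [-3.14132572e+00  4.71015463e-04  1.86117228e-01] 2.75 [[0.187, -0.952, -0.243, 539.249], [-0.982, -0.181, -0.047, -322.793], [0.001, 0.248, -0.969, 384.712], [0.0, 0.0, 0.0, 1.0]] [-6.86220451e-01  3.57282220e-01  1.44567215e+00 -1.94257540e-04
  1.33914560e+00  6.98503357e-01]
socket_blue 0.84 1816 [312.6 187.1] [ 467.5 -331.9] ang -2.957 [ 7.7 19.2]
socket_yellow 0.75 1851 [258.7 178.8] [ 465.3 -265.3] ang -2.939 [ 7.9 19.1]
socket_yellow 0.46 97 [224.7 268.5] [ 337.6 -237.7] ang -2.687 [2.1 5.4]
socket_red 0.86 1954 [204.3 179.2] [ 452.4 -200. ] ang -2.956 [ 8.3 19.2]
socket_red 0.8 1052 [144.7   6.6] [ 626.7 -120.4] ang 1.691 [ 4.3 21.4]
socket_black 0.59 1855 [366.6 187.1] [ 479.9 -397.3] ang -2.962 [ 7.9 19.2]
socket_black 0.45 1849 [258.3 178.8] [ 465.2 -264.9] ang -2.955 [ 7.9 19.1]
tray 0.72 14060 [289.4 177.5] [ 469.5 -300.5] ang 1.771 [32.7 62.3]
```

View pics/w1.png

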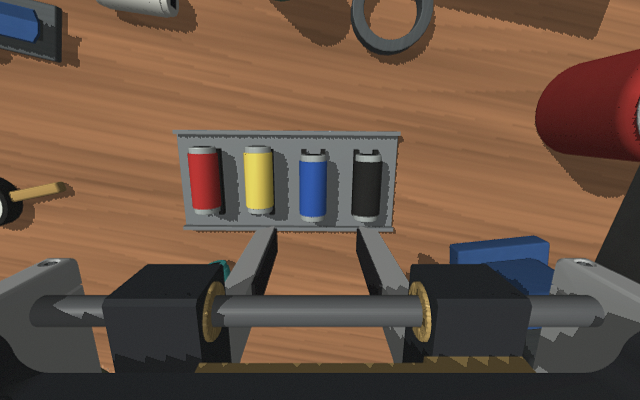

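```bash
python3 -m pendant '[[[-1.8,-0.35,4.5,0],[-1.8,-0.35,9,0],[-1.8,-0.35,13.5,0],[-1.8,-0.35,17.5,0],[-1.8,-0.35,19.0,0]]]' 0.1 40; python3 -m pendant '[[[0,0,0,0],[0,0,0,0],[0,0,0,0],[0,0,0,0]]]' -1 40
```

```text
clock: 3.5
eef_pos: [447.7, -334.7, 20.1]
eef_rot: [-3.138, 0.003, 0.185]
wrist_force: [0.2, -0.4, 0.3]
finger_gap: 51.9
clock: 3.9
eef_pos: [449.6, -334.3, 25.5]
eef_rot: [-3.14, -0.0, 0.186]
wrist_force: [-5.1, 12.4, 7.1]
finger_gap: 33.1
```

```bash
python3 -m pendant '[[[0,0,-3,0],[0,0,-7,0],[0,0,-11,0],[0,0,-15,0],[0,0,-17,0]]]'; 
python3 - <<'E'
from h import *
c=cams.camera("top"); cv2.imwrite("pics/t2.png",c["frame"][:,:,::-1])
z=lambda a,b:(150+a/4,110+b/4)
print("trough end",onz(c,*z(709,286),36)); print("slot mouth",onz(c,*z(505,264),70)); print("slot end",onz(c,*z(100,246),70)); print("wheel",onz(c,*z(447,140),70))
m,t=onz(c,*z(505,264),70),onz(c,*z(709,286),36); e=onz(c,*z(100,246),70)
print(np.arctan2(*(m-t)[[1,0]]),np.linalg.norm((m-t)[:2]),np.arctan2(*(e-t)[[1,0]]),np.linalg.norm((e-m)[:2]))
E
```

```text
clock: 4.4
eef_pos: [450.3, -336.1, 199.6]
eef_rot: [3.136, -0.005, 0.186]
wrist_force: [-0.1, -0.9, -2.2]
finger_gap: 33.3
trough end [584.29328306  -6.83731287  36.        ]
slot mouth [589.62875951 106.32940581  70.        ]
slot end [597.44941363 334.78559247  70.        ]
wheel [660.29224059 141.38493665  70.        ]
1.5236841681596354 113.29242484224352 1.5323046673852612 228.59000821560514
```

View pics/t2.png

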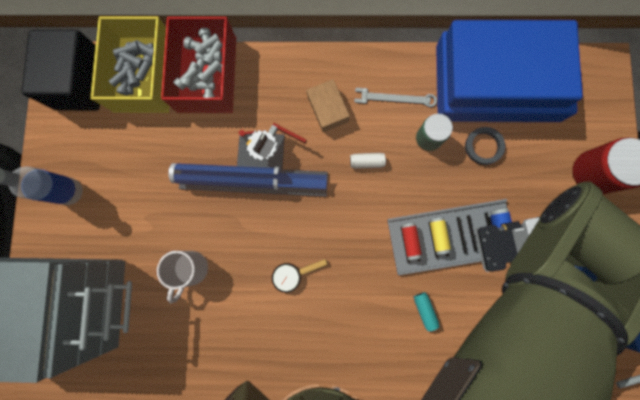

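```bash
python3 -m pendant '[[[2.2,-3.6,0,-0.15],[4.5,-7.4,0,-0.3],[6.7,-11,0,-0.45],[9,-14.8,0,-0.6],[11.2,-18.4,0,-0.75]]]'
```

```text
clock: 4.95
eef_pos: [525.9, -132.1, 194.3]
eef_rot: [3.14, -0.0, 0.942]
wrist_force: [0.7, -0.1, -2.4]
finger_gap: 33.3
```

```bash
python3 -m pendant '[[[4,-1.1,0,-0.15],[8,-2.2,0,-0.3],[12,-3.3,0,-0.45],[16,-4.3,0,-0.59],[16,-4.3,0,-0.59]]]'
python3 - <<'E'
from h import *
c=cams.camera("wrist"); cv2.imwrite("pics/w3.png",c["frame"][:,:,::-1]); s=manip.read_state(); print(s["eef_pos"],s["eef_rot"],s["clock"],s["joints"]); np.savez("w3.npz",K=c["K"],pose=c["pose"])
E
```

```text
clock: 5.45
eef_pos: [586.7, 24.4, 193.9]
eef_rot: [3.14, -0.001, 1.535]
wrist_force: [-0.0, -1.3, -1.7]
finger_gap: 33.0
[586.15987291  22.36117854 193.77400979] [ 3.14079200e+00 -7.54436009e-05  1.52931023e+00] 5.5 [-2.43330424e-02  3.96546452e-01  1.43781765e+00  6.39201844e-05
  1.30642672e+00  1.71364099e-02]
```

View pics/w3.png

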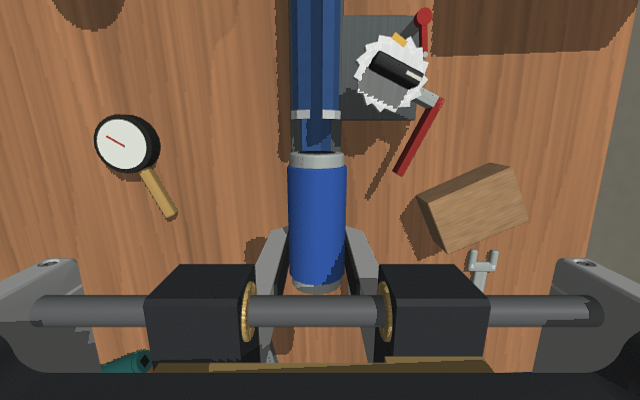

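```bash
python3 - <<'E'
from h import *
z=np.load("w3.npz"); c=dict(K=z["K"],pose=z["pose"])
f=cv2.imread("pics/w3.png"); cv2.imwrite("pics/w3z.png",cv2.resize(f[0:170,260:460],None,fx=4,fy=3.5,interpolation=cv2.INTER_CUBIC))
for n,p,h in [("ring",(316,118),68),("ringL",(291,118),50),("ringR",(340.5,118),50),("tube0",(316.5,2),72),("wheel",(392,73),70),("knob",(394,70),100)]: print(n,onz(c,*p,h).round(1))
E
```

```text
ring [590.  102.9  68. ]
ringL [564.1 104.4  50. ]
ringR [615.5 102.5  50. ]
tube0 [594.1 201.4  72. ]
wheel [662.9 140.9  70. ]
knob [657.1 138.5 100. ]
```

View pics/w3z.png

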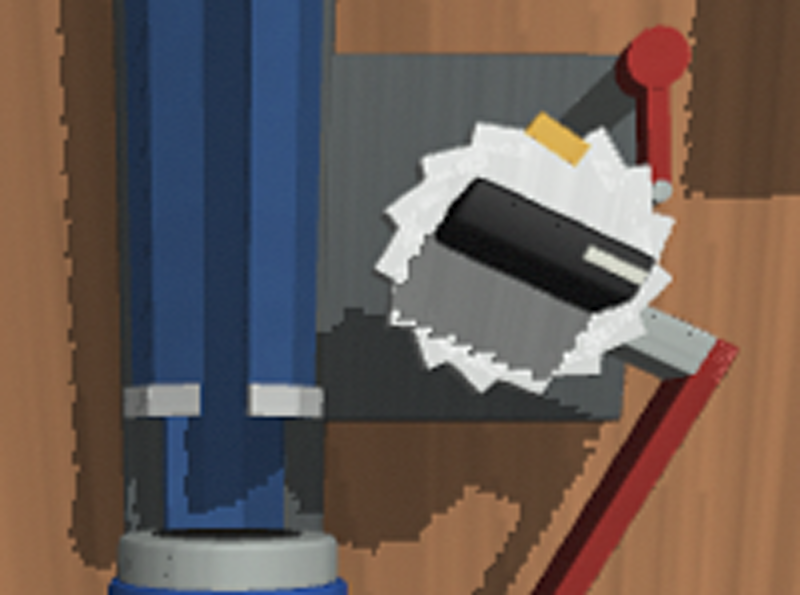

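```bash
python3 -m pendant '[[[0,0.05,4.5,0],[0,0.05,9,0],[0,0.05,12.5,0],[0,0.05,14.5,0],[0,0.05,15.2,0]]]'; python3 -m pendant '[[[0,0,0,0]]]'
```

```text
clock: 6.0
eef_pos: [585.8, 19.4, 40.3]
eef_rot: [-3.14, 0.0, 1.524]
wrist_force: [-5.7, -0.7, 3.5]
finger_gap: 33.1
clock: 6.1
eef_pos: [585.7, 19.6, 41.4]
eef_rot: [-3.14, 0.0, 1.524]
wrist_force: [-3.7, 0.2, -4.7]
finger_gap: 32.9
```

```bash
python3 -m pendant '[[[1.5,0,0,0],[3,0,0,0],[4.5,0,0,0],[6,0,0,0],[7.1,0,0,0]]]'; python3 -m pendant '[[[0,0,0,0],[0,0,0,0]]]'
python3 - <<'E'
from h import *
c=cams.camera("wrist"); cv2.imwrite("pics/w4.png",c["frame"][:,:,::-1])
c=cams.camera("top"); cv2.imwrite("pics/t4.png",cv2.resize(c["frame"][110:210,150:350,::-1],None,fx=4,fy=4,interpolation=cv2.INTER_CUBIC))
E
```

```text
clock: 6.6
eef_pos: [589.6, 91.4, 43.1]
eef_rot: [3.141, 0.001, 1.525]
wrist_force: [-5.7, -4.8, 2.1]
finger_gap: 33.1
clock: 6.8
eef_pos: [589.6, 92.1, 43.1]
eef_rot: [3.141, -0.001, 1.525]
wrist_force: [-5.9, 6.1, 1.7]
finger_gap: 33.1
```

View pics/w4.png

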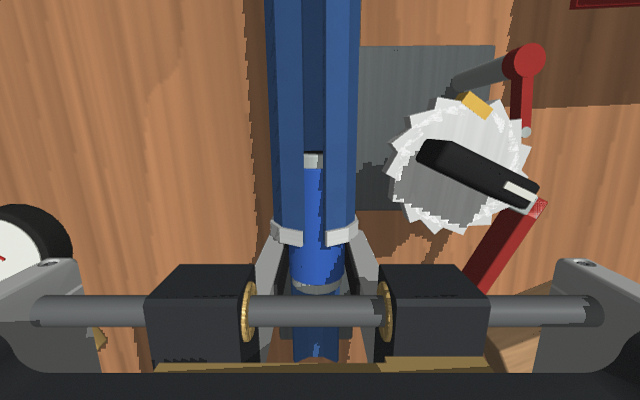

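```bash
python3 - <<'E'
from h import *
c=cams.camera("wrist"); 
for n,p,h in [("front",(313,153),64),("rear",(317,291),65),("ring",(314,246),70)]: print(n,onz(c,*p,h).round(1))
s=manip.read_state(); print(s["eef_pos"],s["wrist_force"],s["clock"])
E
```

```text
front [591.2 149.2  64. ]
rear [589.7  70.7  65. ]
ring [589.5 100.7  70. ]
[589.59023787  91.94696458  43.05834271] [-5.33656094  6.72630247  2.46217968] 6.95
```

```bash
python3 -m pendant '[[[0,0,0,0],[0,0,0,0],[-0.3,0,-4,0],[-1,0,-8.5,0],[-3,0,-13,0]]]' 0.1 40
```

```text
clock: 7.45
eef_pos: [588.2, 61.7, 173.8]
eef_rot: [3.141, -0.0, 1.527]
wrist_force: [0.3, -0.8, 1.1]
finger_gap: 51.5
```

```bash
python3 -m pendant '[[[-4,-1.5,-1,0.15],[-8.2,-3,-1.5,0.3],[-12.5,-4.6,-2,0.45],[-17,-6.3,-2,0.6],[-21.4,-8,-2,0.75]]]'
```

```text
clock: 7.95
eef_pos: [497.9, -150.8, 192.6]
eef_rot: [3.139, -0.001, 0.769]
wrist_force: [1.1, 0.4, 0.8]
finger_gap: 51.9
```

```bash
python3 -m pendant '[[[-3.2,1.3,1,0.15],[-6.4,2.6,2.5,0.3],[-9.6,4,4,0.45],[-11.9,5.05,6,0.583],[-11.9,5.05,6,0.583]]]'
python3 - <<'E'
from h import *
c=cams.camera("wrist"); cv2.imwrite("pics/w5.png",c["frame"][:,:,::-1]); s=manip.read_state(); print(s["eef_pos"],s["eef_rot"])
for n,z in [("socket_yellow",39),("socket_red",39)]:
    for r in models.regions_of("wrist",n)[:3]:
            m=r["pixels"]
            if m.sum()<5: continue
            ce,ax,sd=pca(m)
            print(n,round(r["score"],2),m.sum(),ce.round(1),onz(c,*ce,z).round(1)[:2],sd.round(1))
E
```

```text
clock: 8.45
eef_pos: [447.3, -270.2, 129.9]
eef_rot: [-3.14, 0.002, 0.186]
wrist_force: [0.2, 0.7, -0.6]
finger_gap: 51.6
[ 448.35418906 -269.15972051  131.22016973] [-3.14110727e+00  5.43745746e-04  1.91069661e-01]
socket_yellow 0.65 3105 [313.2 185.5] [ 466.4 -265.1] [10.2 24.9]
socket_yellow 0.57 915 [264.4 343.4] [ 289.  -245.2] [7.8 9.5]
socket_red 0.77 3215 [242.5 186. ] [ 453.9 -201.5] [10.5 25.1]
```

View pics/w5.png

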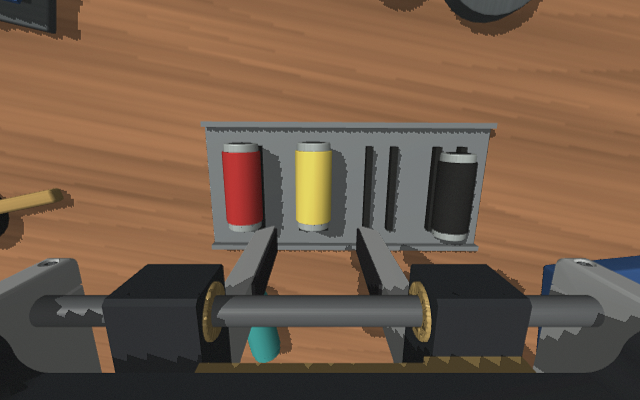

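```bash
python3 -m pendant '[[[-0.1,-0.1,4.5,0],[-0.1,-0.1,8.5,0],[-0.1,-0.1,10.7,0],[-0.1,-0.1,10.7,0]]]' 0.1 40; python3 -m pendant '[[[0,0,0,0],[0,0,0,0],[0,0,0,0],[0,0,0,0],[0,0,-2,0]]]' -1 40; python3 -m pendant '[[[0.5,-1,-4.5,0],[1.5,-3,-8.5,-0.1],[3,-6,-12.5,-0.25],[5,-9,-15.5,-0.4],[7.3,-12.5,-16,-0.55]]]'
```

```text
clock: 9.0
eef_pos: [447.6, -265.9, 22.9]
eef_rot: [-3.139, 0.002, 0.196]
wrist_force: [-0.1, 0.3, 1.2]
finger_gap: 51.5
clock: 9.5
eef_pos: [447.3, -266.7, 44.1]
eef_rot: [-3.14, 0.001, 0.193]
wrist_force: [-0.1, 0.0, -1.7]
finger_gap: 33.3
clock: 10.0
eef_pos: [497.1, -130.1, 209.8]
eef_rot: [3.135, -0.004, 0.748]
wrist_force: [0.0, -0.2, -1.7]
finger_gap: 32.8
```

```bash
python3 -m pendant '[[[3,-0.7,0,-0.15],[6,-1.4,0,-0.3],[9.5,-2.2,0,-0.45],[13,-3,0,-0.6],[15.6,-3.7,1.5,-0.75]]]';python3 -m pendant '[[[0,0,5,-0.03],[0,0,8,-0.03],[0,0,8,-0.03]]]'
python3 - <<'E'
from h import *
c=cams.camera("wrist"); cv2.imwrite("pics/w6.png",c["frame"][:,:,::-1]); s=manip.read_state(); print(s["eef_pos"],s["eef_rot"])
E
```

```text
clock: 10.5
eef_pos: [587.2, 3.8, 192.2]
eef_rot: [3.137, -0.0, 1.5]
wrist_force: [0.5, 0.6, -2.0]
finger_gap: 33.6
clock: 10.8
eef_pos: [583.6, 2.4, 106.4]
eef_rot: [-3.136, -0.0, 1.523]
wrist_force: [-0.2, 0.2, -0.4]
finger_gap: 32.6
[585.04833523   2.14137888 109.44342434] [-3.13977627e+00 -5.82903363e-05  1.52287467e+00]
```

View pics/w6.png

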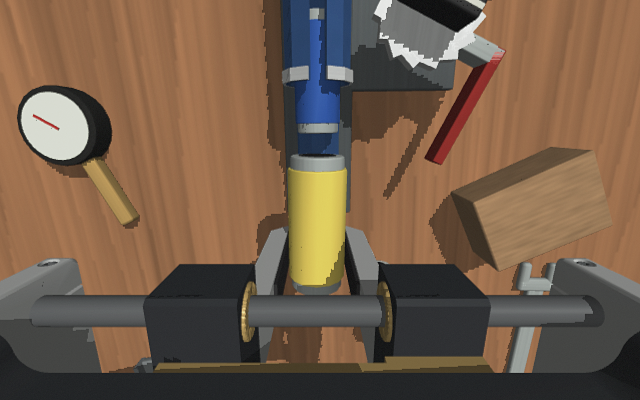

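```bash
python3 -m pendant '[[[0,0.05,4,0],[0,0.05,6,0],[0,0.05,6.8,0],[0,0.05,6.8,0]]]'; python3 -m pendant '[[[1.5,0.05,0,0],[3.5,0.05,0,0],[5.5,0.05,0,0],[7,0.05,0,0],[8.5,0.05,0,0]]]'; python3 -m pendant '[[[0.4,0,0,0],[0.4,0,0,0],[0.4,0,0,0]]]'
python3 - <<'E'
from h import *
c=cams.camera("wrist"); cv2.imwrite("pics/w7.png",c["frame"][:,:,::-1]); s=manip.read_state(); print(s["eef_pos"],s["eef_rot"])
E
```

```text
clock: 11.25
eef_pos: [586.1, 1.8, 43.2]
eef_rot: [-3.141, 0.0, 1.523]
wrist_force: [-5.1, -0.2, -1.8]
finger_gap: 33.1
clock: 11.75
eef_pos: [590.8, 83.5, 44.2]
eef_rot: [-3.141, 0.005, 1.521]
wrist_force: [-15.2, -8.6, 6.3]
finger_gap: 33.5
clock: 12.05
eef_pos: [590.6, 91.7, 43.9]
eef_rot: [-3.141, -0.001, 1.523]
wrist_force: [-10.7, 2.8, 3.1]
finger_gap: 33.2
[590.65664364  91.7188639   43.9506655 ] [-3.14143157e+00 -7.75695096e-04  1.52342891e+00]
```

View pics/w7.png

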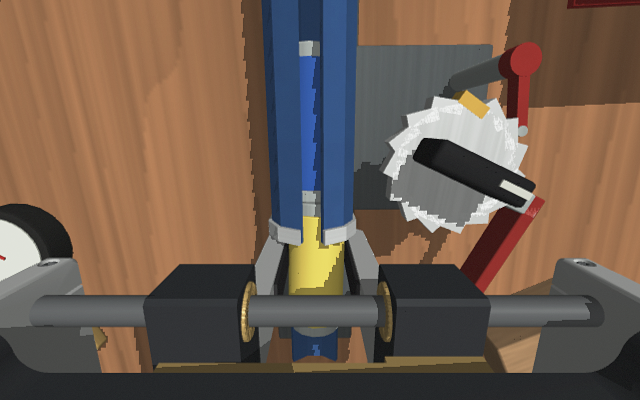

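```bash
python3 -m pendant '[[[0,-0.1,0,0],[0,-0.1,0,0],[-1,-0.1,-4,0],[-4,-0.1,-7,0],[-8,-0.1,-9,0]]]' 0.1 40;  python3 -m pendant '[[[-2,0,-1,0],[-2,0,-1,0]]]' -1 20
python3 - <<'E'
from h import *
c=cams.camera("wrist"); cv2.imwrite("pics/w8.png",c["frame"][:,:,::-1]); s=manip.read_state(); print(s["eef_pos"],s["eef_rot"],s["finger_gap"]); np.savez("w8.npz",K=c["K"],pose=c["pose"])
E
```

```text
clock: 12.6
eef_pos: [587.1, 11.1, 135.3]
eef_rot: [3.137, -0.0, 1.525]
wrist_force: [0.4, -0.9, -0.8]
finger_gap: 51.8
clock: 12.8
eef_pos: [586.1, -11.2, 144.5]
eef_rot: [3.137, 0.0, 1.52]
wrist_force: [-0.2, -0.1, -0.1]
finger_gap: 38.8
[585.64385916  -9.70237064 143.06009065] [ 3.13859955e+00 -1.09146672e-05  1.52085884e+00] 34.99865217003269
```

View pics/w8.png

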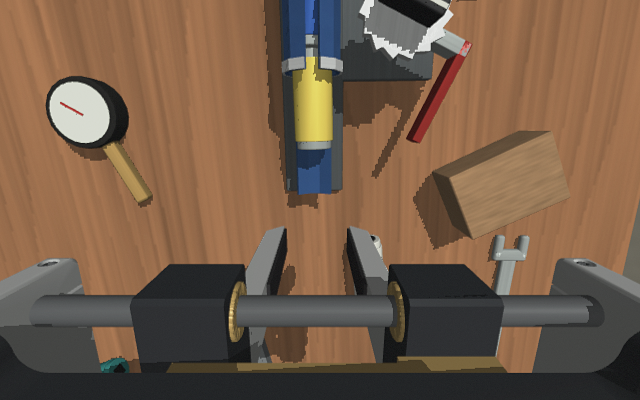

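```bash
python3 - <<'E'
from h import *
z=np.load("w8.npz"); c=dict(K=z["K"],pose=z["pose"])
for n,p,h in [("rear top",(314,149),62),("ring",(312,71),70),("troughend L",(296,193),36),("troughend R",(331,192),36),("blade tip",(413,141),60)]: print(n,onz(c,*p,h).round(1))
E
```

```text
rear top [587.8  40.4  62. ]
ring [589.5 101.1  70. ]
troughend L [567.7  -3.3  36. ]
troughend R [602.1  -4.1  36. ]
blade tip [673.4  42.6  60. ]
```

```bash
python3 -m pendant '[[[1.5,0,3,0],[3,0,6.5,0],[3.3,0,9.3,0],[3.3,0,9.5,0]]]' -1 20; python3 -m pendant '[[[1.5,0,0,0],[3,0,0,0],[4.5,0,0,0],[5.5,0,0,0],[5.5,0,0,0]]]'
```

```text
clock: 13.25
eef_pos: [584.6, 25.8, 42.8]
eef_rot: [-3.135, 0.0, 1.525]
wrist_force: [-0.3, 0.1, 0.2]
finger_gap: 3.0
clock: 13.75
eef_pos: [589.5, 80.7, 47.1]
eef_rot: [3.14, -0.001, 1.524]
wrist_force: [0.2, -0.8, 0.1]
finger_gap: 0.5
```

```bash
python3 -m pendant '[[[-1,0,0,0],[-2,0,-4,0],[-4,0,-8.5,0],[-6,0,-12.5,0],[-8,0,-14.5,0]]]' 0.1 40
python3 - <<'E'
from h import *
c=cams.camera("wrist"); cv2.imwrite("pics/w9.png",c["frame"][:,:,::-1]); s=manip.read_state(); print(s["eef_pos"],s["eef_rot"],s["finger_gap"])
E
```

```text
clock: 14.25
eef_pos: [586.0, -2.8, 195.5]
eef_rot: [3.137, -0.0, 1.522]
wrist_force: [-0.1, 0.6, -0.4]
finger_gap: 37.1
[586.59740725  -5.34820782 197.4676992 ] [3.13407140e+00 6.41155447e-04 1.52040021e+00] 41.17946099756701
```

View pics/w9.png

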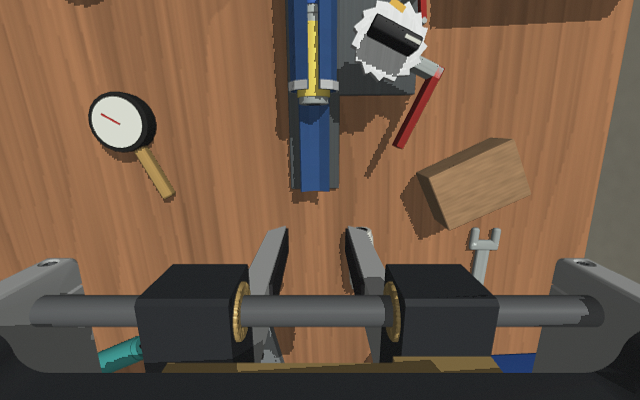

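```bash
python3 -m pendant '[[[-2.3,-1.6,0,0.15],[-4.6,-3.2,0,0.3],[-7,-4.8,0,0.45],[-9.3,-6.4,0,0.6],[-11.6,-8,0,0.75]]]'
```

```text
clock: 14.8
eef_pos: [498.8, -114.3, 190.9]
eef_rot: [-3.141, 0.0, 0.766]
wrist_force: [-0.0, 0.3, -0.5]
finger_gap: 52.0
```

```bash
python3 -m pendant '[[[-3.2,0.6,1.5,0.15],[-6.4,1.2,3,0.3],[-9.6,1.8,4.5,0.45],[-11,2.1,6,0.58],[-11,2.1,6,0.58]]]'
python3 - <<'E'
from h import *
c=cams.camera("wrist"); cv2.imwrite("pics/w10.png",c["frame"][:,:,::-1]); s=manip.read_state(); print(s["eef_pos"],s["eef_rot"])
for n,z in [("socket_red",39)]:
    for r in models.regions_of("wrist",n)[:3]:
            m=r["pixels"]
            ce,ax,sd=pca(m)
            print(n,round(r["score"],2),m.sum(),ce.round(1),onz(c,*ce,z).round(1)[:2],sd.round(1))
E
```

```text
clock: 15.3
eef_pos: [433.9, -205.9, 129.5]
eef_rot: [-3.139, 0.002, 0.187]
wrist_force: [-0.2, -0.1, 0.5]
finger_gap: 51.7
[ 434.98229534 -205.31686508  130.76313703] [-3.14037021e+00  1.14809849e-03  1.92909819e-01]
socket_red 0.93 3132 [312.5 184.6] [ 453.6 -199.9] [10.2 25.2]
socket_red 0.54 27907 [407.1 180.8] [ 473.1 -283.8] [38.8 71.5]
```

View pics/w10.png

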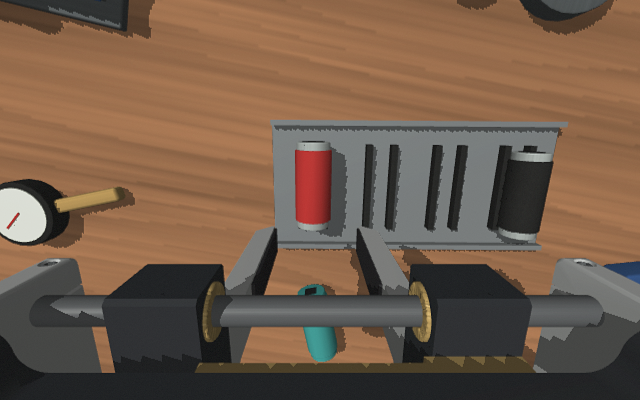

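```bash
python3 -m pendant '[[[0,-0.2,4.5,0],[0,-0.2,8.5,0],[0,-0.2,10.7,0],[0,-0.2,10.7,0]]]' 0.1 40; python3 -m pendant '[[[0,0,0,0],[0,0,0,0],[0,0,0,0],[0,0,0,0],[0,0,-2,0]]]' -1 40; python3 -m pendant '[[[0.5,-1,-4.5,0],[1.5,-3,-8.5,-0.15],[3,-5,-12.5,-0.3],[5,-7,-15.5,-0.45],[7.5,-9,-16,-0.6]]]'
```

```text
clock: 15.8
eef_pos: [434.8, -201.6, 22.6]
eef_rot: [-3.139, 0.003, 0.197]
wrist_force: [-0.0, -0.0, 0.1]
finger_gap: 51.7
clock: 16.3
eef_pos: [434.8, -202.2, 44.1]
eef_rot: [-3.14, 0.002, 0.194]
wrist_force: [0.9, -0.3, -1.6]
finger_gap: 33.0
clock: 16.8
eef_pos: [493.2, -99.5, 209.7]
eef_rot: [3.135, -0.004, 0.799]
wrist_force: [-0.5, -0.8, -3.5]
finger_gap: 32.9
```

```bash
python3 -m pendant '[[[2.9,-0.2,0,-0.15],[5.8,-0.4,0,-0.3],[8.7,-0.6,0,-0.45],[11.6,-0.9,0,-0.6],[14.4,-1.15,1.5,-0.73]]]';python3 -m pendant '[[[0,0,5,0],[0,0,8,0],[0,0,8,0]]]'
python3 - <<'E'
from h import *
c=cams.camera("wrist"); cv2.imwrite("pics/w11.png",c["frame"][:,:,::-1]); s=manip.read_state(); print(s["eef_pos"],s["eef_rot"])
E
```

```text
clock: 17.3
eef_pos: [586.1, 11.6, 192.1]
eef_rot: [3.137, 0.0, 1.53]
wrist_force: [0.2, -0.5, -1.7]
finger_gap: 33.1
clock: 17.6
eef_pos: [582.7, 10.8, 106.3]
eef_rot: [-3.135, 0.0, 1.524]
wrist_force: [0.1, -0.2, -1.7]
finger_gap: 32.8
[584.12165293  10.58728925 109.33818349] [-3.13950786e+00  1.80051698e-05  1.52317295e+00]
```

View pics/w11.png

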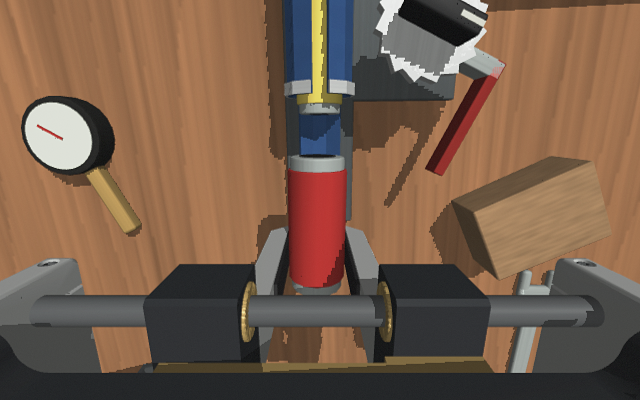

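```bash
python3 -m pendant '[[[0,0.1,4,0],[0,0.1,6,0],[0,0.1,6.8,0],[0,0.1,6.8,0]]]'; python3 -m pendant '[[[1,0,0,0],[2,0,0,0],[3,0,0,0],[4,0,0,0],[5,0,0,0]]]'; python3 -m pendant '[[[0.6,0,0,0],[1.2,0,0,0],[1.8,0,0,0],[2.2,0,0,0],[2.2,0,0,0]]]'; python3 -m pendant '[[[0,0,0,0],[0,0,0,0],[-1,0,-4,0],[-4,0,-7,0],[-9,0,-8,0]]]' 0.1 40;  python3 -m pendant '[[[-2,0,0,0],[-2,0,0,0]]]' -1 20
python3 - <<'E'
from h import *
c=cams.camera("wrist"); cv2.imwrite("pics/w12.png",c["frame"][:,:,::-1]); s=manip.read_state(); print(s["eef_pos"],s["eef_rot"],s["finger_gap"]); np.savez("w12.npz",K=c["K"],pose=c["pose"])
E
```

```text
clock: 18.05
eef_pos: [586.1, 10.3, 43.0]
eef_rot: [3.141, 0.0, 1.523]
wrist_force: [-1.7, 0.6, -2.3]
finger_gap: 33.4
clock: 18.55
eef_pos: [588.3, 60.9, 42.9]
eef_rot: [3.141, 0.001, 1.523]
wrist_force: [-5.1, -7.4, 2.7]
finger_gap: 33.3
clock: 19.05
eef_pos: [589.2, 83.3, 42.9]
eef_rot: [3.141, 0.0, 1.524]
wrist_force: [-6.4, -3.1, 2.6]
finger_gap: 33.3
clock: 19.55
eef_pos: [586.5, -5.5, 125.5]
eef_rot: [3.135, -0.0, 1.526]
wrist_force: [1.3, 0.4, -0.5]
finger_gap: 51.8
clock: 19.75
eef_pos: [584.4, -28.6, 122.5]
eef_rot: [3.139, 0.0, 1.52]
wrist_force: [-0.1, 0.4, -0.9]
finger_gap: 39.2
[584.24919451 -27.06220085 122.02380953] [ 3.13998577e+00 -1.86229120e-04  1.52097443e+00] 35.21933218986564
```

View pics/w12.png

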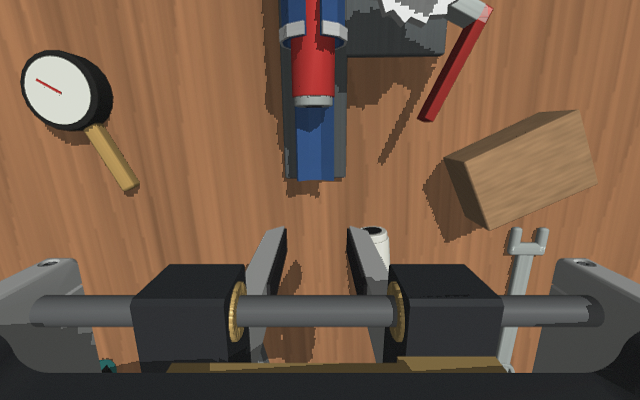

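```bash
python3 - <<'E'
from h import *
z=np.load("w12.npz"); c=dict(K=z["K"],pose=z["pose"])
for n,p,h in [("rear top",(314,105),63),("ring",(312,36),70),("troughend R",(333,180),36)]: print(n,onz(c,*p,h).round(1))
E
python3 -m pendant '[[[3,0.05,2,0],[6,0.1,5,0],[6.7,0.1,7.3,0],[6.7,0.15,7.4,0],[6.7,0.15,7.4,0]]]' -1 20; python3 -m pendant '[[[1,0,0,0],[2,0,0,0],[3,0,0,0],[3.8,0,0,0],[3.8,0,0,0]]]'
```

```text
rear top [587.8  57.4  63. ]
ring [588.9 102.4  70. ]
troughend R [601.4  -5.5  36. ]
clock: 20.3
eef_pos: [588.8, 41.0, 47.7]
eef_rot: [3.142, -0.0, 1.524]
wrist_force: [1.2, 0.2, 0.5]
finger_gap: 0.4
clock: 20.8
eef_pos: [590.9, 79.3, 48.4]
eef_rot: [3.14, -0.0, 1.523]
wrist_force: [0.2, -0.2, -0.0]
finger_gap: 0.5
```

Continue in small steps watching the force.

```bash
python3 -m pendant '[[[0.3,0,0,0],[0.6,0,0,0],[0.6,0,0,0]]]'; python3 -m pendant '[[[0.1,0,0,0],[0.2,0,0,0],[0.2,0,0,0]]]'
python3 - <<'E'
from h import *
c=cams.camera("wrist"); cv2.imwrite("pics/w13.png",c["frame"][:,:,::-1]); s=manip.read_state(); print(s["eef_pos"],s["wrist_force"])
E
```

```text
clock: 21.1
eef_pos: [591.0, 84.1, 48.0]
eef_rot: [3.141, 0.0, 1.523]
wrist_force: [-1.3, -2.8, 2.2]
finger_gap: 0.5
clock: 21.4
eef_pos: [591.1, 85.7, 47.9]
eef_rot: [3.141, 0.001, 1.522]
wrist_force: [-0.8, -6.3, 3.8]
finger_gap: 0.7
[591.11274842  85.73533293  47.85535321] [-0.2905757  -5.41575261  4.78382212]
```

View pics/w13.png

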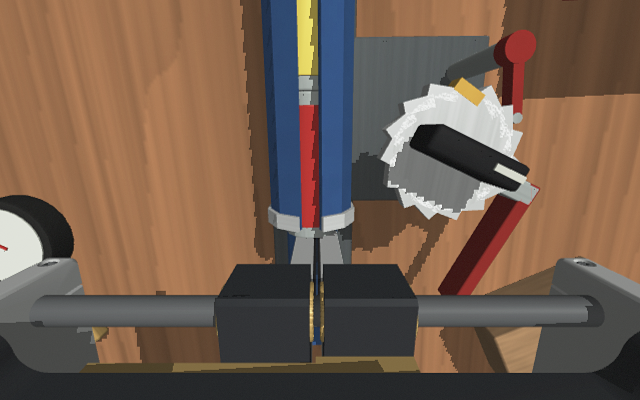

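```bash
for i in 1; do python3 -m pendant '[[[0.1,0,0,0],[0.1,0,0,0]]]' | egrep 'pos|force'; done; python3 -m pendant '[[[0.1,0,0,0],[0.1,0,0,0]]]' | egrep 'pos|force'; python3 -m pendant '[[[0.1,0,0,0],[0.1,0,0,0]]]' | egrep 'pos|force'
```

```text
eef_pos: [591.1, 86.7, 47.8]
wrist_force: [-1.1, -6.6, 4.2]
eef_pos: [591.2, 87.7, 47.8]
wrist_force: [-0.7, -5.8, 4.5]
eef_pos: [591.2, 88.5, 47.8]
wrist_force: [-0.7, -7.2, 4.0]
```

```bash
python3 -m pendant '[[[0.1,0,0,0],[0.1,0,0,0]]]' | egrep 'pos|force'; python3 -m pendant '[[[0.1,0,0,0],[0.1,0,0,0]]]' | egrep 'pos|force'
python3 - <<'E'
from h import *
c=cams.camera("scene"); cv2.imwrite("pics/s14.png",cv2.resize(c["frame"][140:260,310:450,::-1],None,fx=5,fy=5,interpolation=cv2.INTER_CUBIC))
E
```

```text
eef_pos: [591.3, 88.6, 47.8]
wrist_force: [-0.9, -15.0, 5.2]
eef_pos: [591.3, 88.6, 47.9]
wrist_force: [-2.0, -19.7, 6.3]
```

View pics/s14.png

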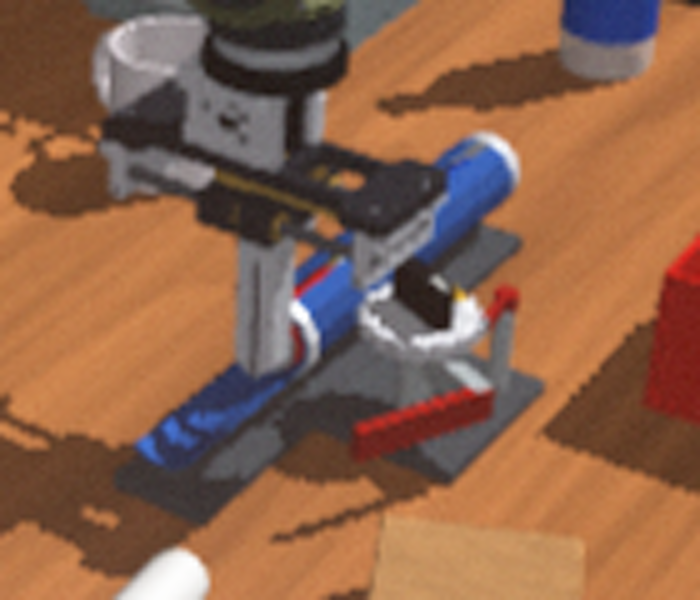

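```bash
python3 -m pendant '[[[-0.8,0,0,0],[-1.5,0,-2,0],[-1.5,0,-6,0],[-1.5,0,-10,0],[-1.5,0,-14,0]]]' 0.1 40
python3 - <<'E'
from h import *
c=cams.camera("wrist"); cv2.imwrite("pics/w15.png",cv2.resize(c["frame"][60:310,250:570,::-1],None,fx=2.4,fy=2.4,interpolation=cv2.INTER_CUBIC)); s=manip.read_state(); print(s["eef_pos"],s["eef_rot"],s["finger_gap"]); np.savez("w15.npz",K=c["K"],pose=c["pose"])
E
```

```text
clock: 23.0
eef_pos: [590.0, 76.4, 188.9]
eef_rot: [-3.141, -0.001, 1.523]
wrist_force: [0.6, 0.9, 0.1]
finger_gap: 37.0
[592.14607676  76.62753587 196.13453172] [ 3.13253398e+00 -1.79554241e-03  1.52281180e+00] 41.119263919835866
```

View pics/w15.png

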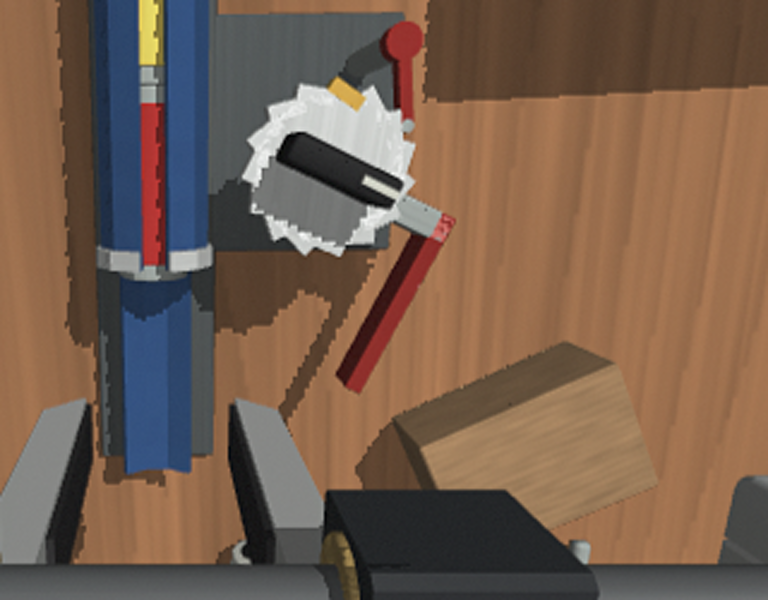

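```bash
python3 - <<'E'
from h import *
z=np.load("w15.npz"); c=dict(K=z["K"],pose=z["pose"])
q=lambda a,b:(250+a/2.4,60+b/2.4)
for n,p,h in [("knob top",q(341,167),100),("kL",q(286,148),100),("kR",q(396,191),100),("wheel",q(328,169),72),("ring",q(154,270),70)]: print(n,onz(c,*p,h).round(1))
a,b=onz(c,*q(286,148),100),onz(c,*q(396,191),100); print(np.arctan2(*(a-b)[[1,0]]), np.linalg.norm(a-b))
E
```

```text
knob top [659.5 141.  100. ]
kL [639.7 148.6 100. ]
kR [679.6 131.5 100. ]
wheel [661.3 139.9  72. ]
ring [589.7 102.3  70. ]
2.738242201839644 43.42829427735351
```

```bash
python3 -m pendant '[[[1.5,1.5,0,-0.15],[3,3,0,-0.3],[4.5,4.5,0,-0.45],[6,6,0,-0.6],[6.7,6.5,0,-0.75]]]' 0.0 40; python3 -m pendant '[[[0,0,1,-0.15],[0,0,2,-0.3],[0,0,3,-0.45],[0,0,4,-0.5],[0,0,4,-0.5]]]'
python3 - <<'E'
from h import *
c=cams.camera("wrist"); cv2.imwrite("pics/w16.png",c["frame"][:,:,::-1]); s=manip.read_state(); print(s["eef_pos"],s["eef_rot"],s["finger_gap"]); np.savez("w16.npz",K=c["K"],pose=c["pose"])
E
```

```text
clock: 23.55
eef_pos: [659.1, 141.3, 186.5]
eef_rot: [3.141, -0.001, 2.28]
wrist_force: [-0.6, -0.5, -0.3]
finger_gap: 47.1
clock: 24.05
eef_pos: [657.8, 140.1, 145.6]
eef_rot: [-3.141, -0.002, 2.773]
wrist_force: [-1.2, -1.3, -1.1]
finger_gap: 47.1
[658.1353773  140.19688647 146.63421471] [-3.14135542e+00 -1.29173213e-03  2.77138670e+00] 47.28318335245478
```

View pics/w16.png

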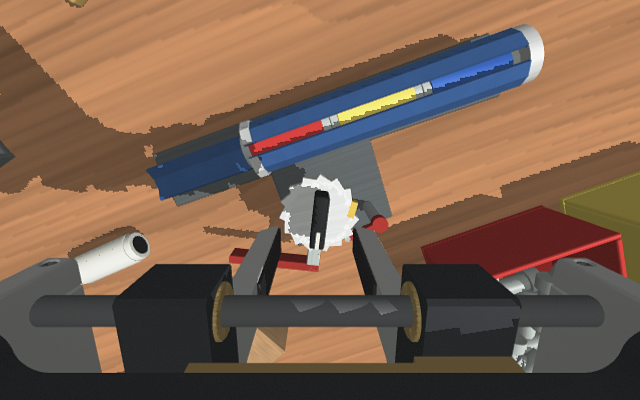

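```bash
python3 - <<'E'
from h import *
z=np.load("w16.npz"); c=dict(K=z["K"],pose=z["pose"])
for n,p,h in [("knob top",(319.5,221),100),("post",(378,224),80)]: print(n,onz(c,*p,h).round(1))
a,b=onz(c,322,192,100),onz(c,317,250,100); print((a+b)/2,np.arctan2(*(a-b)[[1,0]]), np.linalg.norm(a-b))
f=cv2.imread("pics/w16.png"); cv2.imwrite("pics/w16z.png",cv2.resize(f[160:290,230:410],None,fx=4,fy=4,interpolation=cv2.INTER_CUBIC))
E
```

```text
knob top [659.  141.2 100. ]
post [685.6 184.7  80. ]
[659.5852914  140.90848281 100.        ] 2.694127363700456 47.71101013628298
```

View pics/w16z.png

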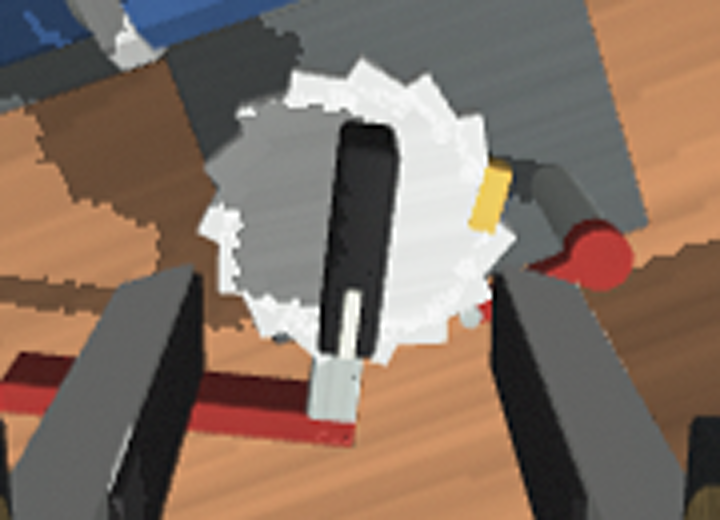

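```bash
python3 -m pendant '[[[-0.1,0.1,0,0.035],[-0.1,0.1,2,0.035],[-0.1,0.1,4.5,0.035],[-0.1,0.1,5.8,0.035],[-0.1,0.1,5.8,0.035]]]' -0.3 40; python3 -m pendant '[[[0,0,0,0],[0,0,0,0],[0,0,0,0]]]' -1 30
```

```text
clock: 24.6
eef_pos: [659.1, 140.6, 87.8]
eef_rot: [-3.14, -0.002, 2.737]
wrist_force: [0.2, 0.3, -0.8]
finger_gap: 32.6
clock: 24.9
eef_pos: [660.3, 141.0, 90.6]
eef_rot: [3.14, 0.002, 2.738]
wrist_force: [5.9, 14.8, 1.2]
finger_gap: 12.4
```

```bash
python3 - <<'E'
from h import *
c=cams.camera("wrist"); cv2.imwrite("pics/w17.png",c["frame"][:,:,::-1]); s=manip.read_state(); print(s["eef_pos"],s["eef_rot"],s["finger_gap"],s["wrist_force"],s["moment"])
E
```

```text
[660.42519951 141.24499005  90.54216759] [3.13944581e+00 1.83388666e-03 2.73771139e+00] 11.353921510992627 [1.879258   1.92883613 3.38581333] [ 0.49554683 -0.34413033  0.03715522]
```

View pics/w17.png

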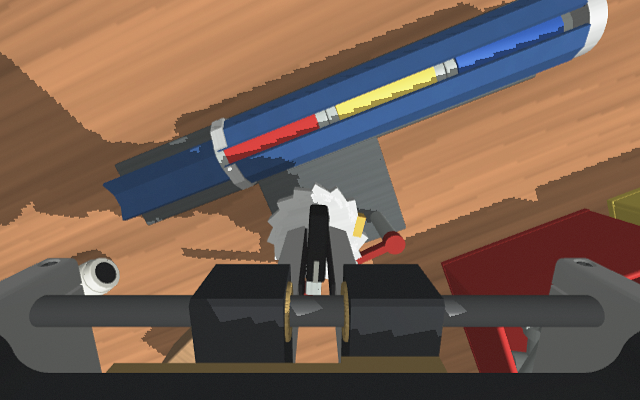

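```bash
python3 -m pendant '[[[0,0,0,0.12],[0,0,0,0.24],[0,0,0,0.36],[0,0,0,0.48],[0,0,0,0.6]]]'; python3 -m pendant '[[[0,0,0,0.12],[0,0,0,0.24],[0,0,0,0.36],[0,0,0,0.48],[0,0,0,0.6]]]'; python3 -m pendant '[[[0,0,0,0.04],[0,0,0,0.04]]]'
python3 - <<'E'
from h import *
c=cams.camera("wrist"); cv2.imwrite("pics/w18.png",c["frame"][:,:,::-1]); s=manip.read_state(); print(s["eef_pos"],s["eef_rot"],s["finger_gap"],s["wrist_force"],s["moment"])
E
```

```text
clock: 25.45
eef_pos: [660.3, 141.2, 90.5]
eef_rot: [3.139, 0.0, 2.133]
wrist_force: [0.1, 2.7, 2.7]
finger_gap: 11.5
clock: 25.95
eef_pos: [660.2, 141.2, 90.6]
eef_rot: [3.14, -0.001, 1.533]
wrist_force: [-0.4, 2.0, 3.2]
finger_gap: 11.6
clock: 26.15
eef_pos: [660.2, 141.2, 90.5]
eef_rot: [3.14, -0.001, 1.497]
wrist_force: [0.6, 3.6, 6.6]
finger_gap: 11.8
[660.20760517 141.16403862  90.5218614 ] [ 3.13976154e+00 -1.00265367e-03  1.49907253e+00] 11.733826591535996 [0.32914866 3.26389755 6.25040429] [ 0.5921046   0.069762   -0.04210069]
```

View pics/w18.png

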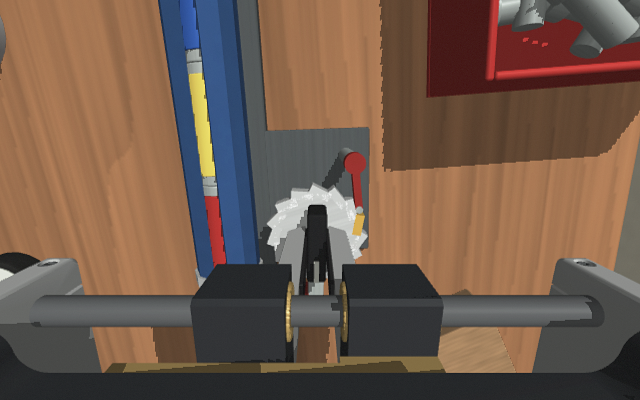

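```bash
python3 -m pendant '[[[0,0,0,0.025],[0,0,0,0.025]]]'; python3 - <<'E'
from h import *
f=cv2.imread("pics/w18.png"); a=cv2.resize(f[140:260,320:400],None,fx=5,fy=5,interpolation=cv2.INTER_CUBIC)
c=cams.camera("wrist"); b=cv2.resize(c["frame"][140:260,320:400,::-1],None,fx=5,fy=5,interpolation=cv2.INTER_CUBIC)
cv2.imwrite("pics/w19.png",np.hstack([a,b]))
E
```

```text
clock: 26.4
eef_pos: [660.2, 141.2, 90.5]
eef_rot: [3.14, -0.001, 1.474]
wrist_force: [-0.7, 3.6, 5.9]
finger_gap: 11.3
```

View pics/w19.png

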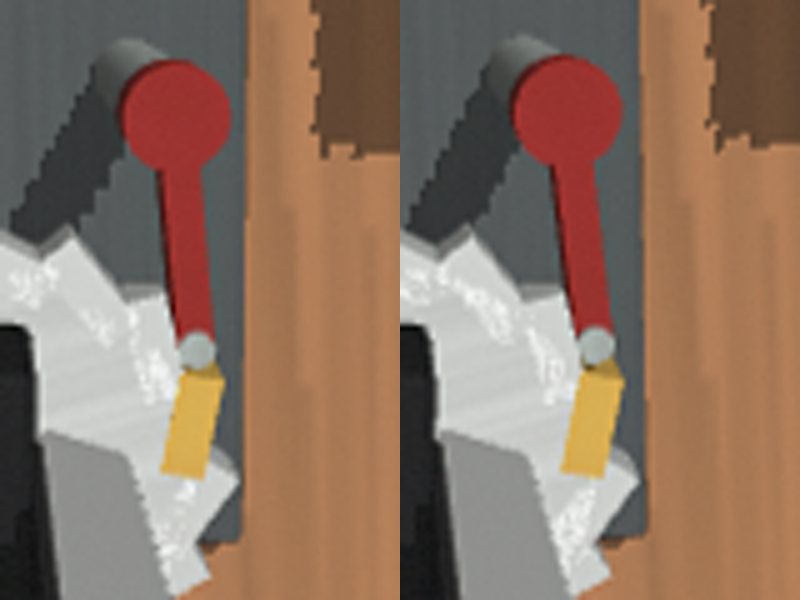

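```bash
python3 -m pendant '[[[0,0,0,0],[0,0,0,0]]]' -0.3 30;  python3 -m pendant '[[[0,0,-1,0],[0,0,-3,0],[0,0,-6,0],[0,0,-9,0],[0,0,-10,0]]]'
python3 - <<'E'
from h import *
c=cams.camera("wrist"); cv2.imwrite("pics/w20.png",cv2.resize(c["frame"][40:290,140:460,::-1],None,fx=2.4,fy=2.4,interpolation=cv2.INTER_CUBIC)); s=manip.read_state(); print(s["eef_pos"],s["eef_rot"],s["finger_gap"]); np.savez("w20.npz",K=c["K"],pose=c["pose"])
E
```

```text
clock: 26.65
eef_pos: [659.7, 140.5, 89.3]
eef_rot: [-3.141, 0.0, 1.474]
wrist_force: [-0.9, 0.4, -0.0]
finger_gap: 24.0
clock: 27.15
eef_pos: [660.6, 140.7, 193.4]
eef_rot: [3.137, -0.001, 1.473]
wrist_force: [0.2, 0.1, -0.1]
finger_gap: 32.9
[660.64425409 140.69396912 193.21626876] [ 3.13678893e+00 -1.18359274e-03  1.47296530e+00] 32.88103474440491
```

View pics/w20.png

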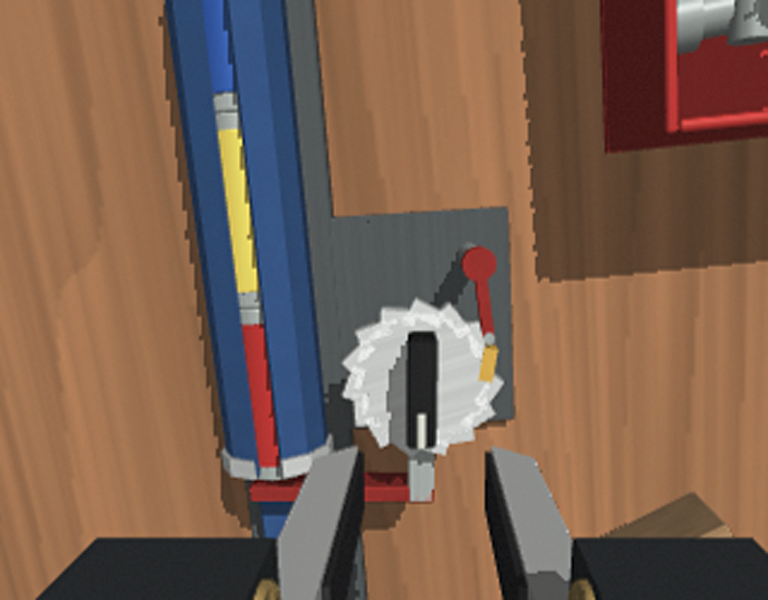

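```bash
python3 - <<'E'
from h import *
def L(n): z=np.load(n); return dict(K=z["K"],pose=z["pose"])
for n,o,p,t,k in [("w15.npz",(250,60),(403,40),(408,126),None),("w20.npz",(140,40),(479,264),(489,340),((423,338),(423,440)))]:
    c=L(n); q=lambda u:(o[0]+u[0]/2.4,o[1]+u[1]/2.4)
    a,b=onz(c,*q(p),78),onz(c,*q(t),78); print(n,a.round(1),b.round(1),np.arctan2(b[1]-a[1],b[0]-a[0]),np.linalg.norm(b-a))
    if k:
        a,b=onz(c,*q(k[0]),100),onz(c,*q(k[1]),100); w=np.arctan2(a[1]-b[1],a[0]-b[0]); print("knob",w,"keeper",1.527+1.257-w)
c=cams.camera("wrist"); cv2.imwrite("pics/w21.png",cv2.resize(c["frame"][140:240,310:370,::-1],None,fx=6,fy=6,interpolation=cv2.INTER_CUBIC))
E
```

```text
w15.npz [687.5 185.8  78. ] [690.6 154.7  78. ] -1.4715822552619033 31.244402880726597
w20.npz [689.2 186.6  78. ] [690.9 155.   78. ] -1.5168081104957178 31.5832350614804
knob 1.4729860420809187 keeper 1.3110139579190812
```

View pics/w21.png

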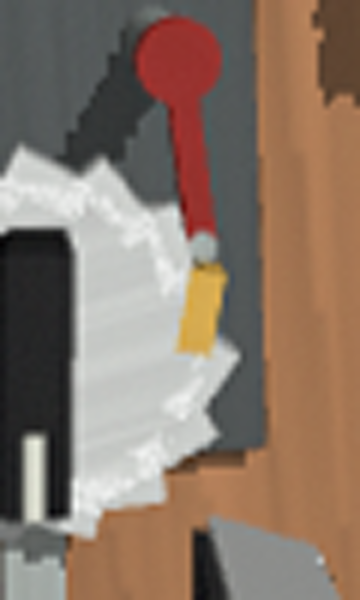

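```bash
python3 -m pendant '[[[-3,0,-2,0],[-6,0,-3,0],[-9,0,-3,0],[-12,0,-3,0],[-12,0,-3,0]]]'
python3 - <<'E'
from h import *
c=cams.camera("wrist"); a=c["frame"][:,:,::-1]
cv2.imwrite("pics/w22.png",a)
t=cams.camera("top"); cv2.imwrite("pics/t22.png",t["frame"][:,:,::-1])
s=manip.read_state(); print(s["eef_pos"],s["wrist_force"],s["clock"])
E
```

```text
clock: 27.75
eef_pos: [647.3, 18.0, 217.4]
eef_rot: [-3.139, 0.001, 1.47]
wrist_force: [0.5, -0.3, -0.2]
finger_gap: 33.2
[647.6639873   21.0365062  217.79644071] [0.09782473 0.15415608 0.00996672] 27.85
```

View pics/w22.png

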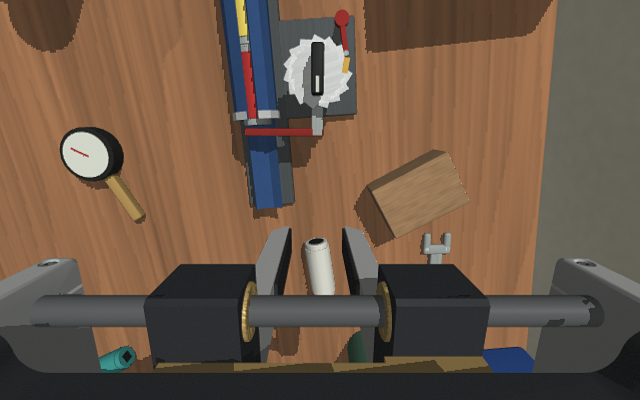

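View pics/t22.png

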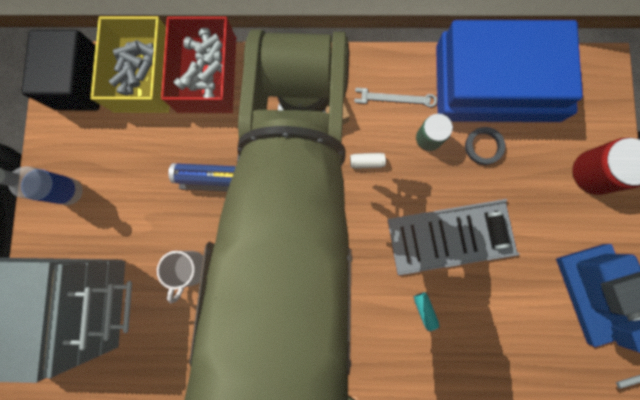

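The three sockets are in the tube and the blade stands across the mouth (wrist picture, about 245–320, 131). The pawl sits behind the yellow tooth at (346, 60). The black socket (500, 230) and the other things in view have not moved. Handing in.

```bash
python3 -c "
from cell import manip
print(manip.sign_off())"
```

```text
the job is handed in; nothing more can be done
None
```

I put the blue, yellow and red sockets into the tube in that order. I then turned the knob clockwise, let go, and handed the job in at about 28 s. No verdict came back, so what follows rests on my own checks.

- **Sockets:** The yellow socket slipped in the fingers when it met the blue one, so I pushed it on from behind with closed fingers. The red one I pushed the same way until the stack stopped dead. The push force rose from about 7 N to 20 N there, with its rear end about 6 mm out of the mouth. Through the sight slot the order is blue, yellow, red from the closed end.
- **Keeper:** I worked its angle out as about 1.31 rad, from the knob's direction in the picture. The red blade stands across the mouth. The pawl's tip lies behind the yellow tooth at about the same radius as its dropped position at the start, so I take it as dropped. The lift itself could not be read directly.
- **Other things:** In the last pictures the black socket, wrench, mug, can, ring, gauge and both look-alikes appear where they were, judged by eye. The box shows only in the wrist picture, because the arm hid it from the top camera. The gripper was clear of everything, with wrist force near zero.
- **Small disagreement:** My estimates of the tube mouth's position differed by 1 to 2 mm between views. I relied on the hard stop to judge that the sockets were home.

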